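# Seat the taper plug and rock it free

## Robot

A 6-joint arm with a two-finger parallel gripper is mounted at the origin on the work surface. World frame = base frame: x ahead of the robot, y to its left, z up, the work surface at z = 0. Lengths are in m, angles in rad, forces in N, time in s.
With the tool pointing down it reaches from about 0.35 to 0.875 m from the base axis. Payload 4.2 kg.
Tool frame: the origin (TCP) lies between the finger pads; the fingertips stand 11 mm ahead of it and the grasp point (between the pads) lies 8 mm behind it; z points along the fingers, y is the direction in which the jaws open and shut (so a half turn about z gives the same grasp; the last joint's range is limited). The gripper opens to 85 mm and grips with 20 to 120 N. Pads are 22 mm wide; open, the fingers measure 114 mm over their backs; the gripper's body (76 mm by 85 mm) begins 54 mm behind the grasp point. The pads swing forward as they close: fully open they stand 13 mm farther back than shut.
Start: joints at [1.585, 0.385, 0.008, 0, -1.194, -0.259], TCP at [0.151, 0.606, 0.242] pointing down, gripper open.
Joint ranges: [-3.14, 3.14], [-1.21, 2.06], [-1.07, 1.41], [-3.16, 2.05], [-2.99, -0.16], [-3.1, 3.1]. Speed limits (rad/s): [2.79, 2.79, 3.14, 3.14, 3.14, 3.14].

## Interface

Orientations are given as a unit quaternion [w, x, y, z].
In Python, from plant import sensors, read_camera, robot gives the robot as it stands. The module is installed in compiled form; this text tells all that it offers.
- The arm moves only by the tool servo_tool, never from a script. Its argument "rows" is a list of rows, each an object of numbers: "fingers": the opening, from 0 (shut) to 1 (fully open); "tx", "ty", "tz": the shift along the world's x, y, z in mm; "roll": the turn about the world's z in rad. In form: [{"fingers": .., "tx": .., "ty": .., "tz": .., "roll": ..}, ...]. A call has 1 to 12 rows; each row shifts and turns the commanded pose from where the row before left it; what a row does not reach is not made up. A row lasts 1/8 s, in which the tool goes at most 62.5 mm and 10.7 degrees, less where a joint would pass 70% of its speed; a pose out of reach is approached as far as the arm can. A call is refused whole if a number of a shift passes 62.5 or a number of a turn 0.188, either way. A call with a gripper value outside its range is refused whole. The fingers move at their own pace and stop on an object; "force" is the grip in N (left out, the last holds). Time passes only in rows, so rows that do not move let the fingers close. It gives the time, the measured TCP pose, the force and the opening at its end, in the units of the state.
- sensors.observe(): the state, without advancing time (a new reading comes with each control period).
- read_camera(name): name is "scene" or "top" or "wrist"; returns a dict with "image" (400x640x3 uint8, red, green, blue), "camera_matrix" (3x3 intrinsics, pixels), "camera_from_world" (4x4, takes a point from world to camera coordinates); the wrist camera has in their place "mount" (4x4, takes a point from camera to tool coordinates, whose origin is the TCP and whose axes are the flange's). Camera axes: x right, y down, z forward; pixel columns grow to the right and rows downward; lengths in m; the calibration is good to about 2 mm. The wrist camera is an equidistant fisheye: a pixel r from the principal point sees the ray r / f radians off the axis. A picture is of the moment at which its call begins: read the wrist's pose just before it. There is no depth.
- robot.sign_off(): hands the job in, once; it reports no verdict.
The state is a dict: "clock": time; "q": joint angles; "qvel": joint speeds; "joint_efforts": joint torques, N m; "position": TCP position; "tcp_rot": TCP orientation; "force": force on the tool from outside, world axes, zero at the start; "moment": the same for the moment, N m; "gripper_width": finger opening in m.
Only numpy, scipy, OpenCV 4.12 (cv2) and the standard library are available. Lean on these libraries where they do the work, as an engineer would, in place of code of your own. Each camera call takes 0.05 s, during which the arm holds its last target. There are 200 camera calls.

## Task

On the fitter's training board, take the bigger steel taper plug out of its wooden storage block and press it fully home in the taper cup that fits it, its cross bar in line with the cup's two lugs: centre it by feel and push the stiff knock-out pin down with it until the taper seats (how high the bush in the cup is set differs), and never push harder than about 15 N. Then check that it rocks free: keeping it home under light pressure, turn it about 25 degrees clockwise (seen from above), then about 25 degrees anticlockwise past the lugs, and turn it back in line. Let go and leave it standing fully home, with nothing else on the bench disturbed.

Things in the scene. Friction and masses are not known exactly. Their poses are not given: they have to be found in the camera images.
- plug: the bigger taper plug, plain steel, 0.27-0.53 kg, upright in the recess of a wooden block (80 x 80 x 26 mm, recess 35 mm wide, 16 deep). Origin: centre of the cone's foot; z up its axis, x along its cross bar. Cone 22 mm wide at the foot, 42 mm at 30 mm up, straight taper; collar 48 mm wide at 30-36 mm; stem 16 mm wide to 52 mm; bar 56 (x) x 12 (y) mm, 50-76 mm above the foot: grip its 12 mm
- plug_bar_end (a point): middle of the +x end face of the plug's cross bar (28, 0, 63 mm from the plug's origin). The plug is the same after a half turn, so either end of the bar may point either way
- cup: the cup that fits the plug: dark steel housing on the black hole board (20 mm thick). Origin: centre of its underside, z up, x through its two lugs (small blocks on the flange at +x and -x). 64 mm wide, 44 high, flange 88 x 10 mm. In it an oiled steel bush with a 40 mm mouth and the plug's taper, its rim 3 to 21 mm above the housing. Two like cups (mouths 27 and 58 mm) stand in a row with it, 130 mm apart
- cup_seat (a point): on the cup's axis 20 mm above its underside, axes as the cup's. The bush is set (and locked) at an unmeasured height: fully home, the plug's foot is 0 to 18 mm above this point, different each time, and its collar 3 mm above the bush's rim. Home is felt: below it the push rises sharply
- knockout (a joint): how far (m) the brass knock-out pin (10 mm wide) in the middle of the bush is pushed down, relative to the bush: 0.008 when the plug is fully home. It starts between 0 and 0.003, so the plug's foot meets it 5 to 8 mm before home; it slides stiffly at about 7 N and stays where left; the plug's weight alone does not push it down
- plug_small: bystander: smaller taper plug of the same shape (collar 31 mm, bar 44 mm long, 70 mm high), standing in another wooden block of the same size
- bearing: bystander: ball bearing lying flat, 52 mm wide, 15 mm high
- wrench: bystander: open-ended wrench, 170 mm long, 8 mm thick
- screwdriver: bystander: screwdriver, 170 mm long
- bush: bystander: brass flanged spacer on the table, 36 mm wide, 30 mm high
- tray: bystander: blue open tray, 120 x 160 x 35 mm
- washer_stack: bystander: dark steel disc, 34 mm diameter, 20 mm high
Mind the look-alikes: they are no part of the job. What is shaped like the plug but red or turquoise is not meant.

How it is judged:
By the outcome, as a careful person would: the job done as asked, in the order asked, and still so for the second after the job is handed in, with the robot touching nothing.
It also fails if it takes over 64 s, if anything falls off the work surface, if the arm or the gripper's body presses on something with over 40 N, if the wrist force passes 120 N, or if a joint passes its speed limit or range.

## Working session

There is one attempt and no reset: what is moved stays moved. The work goes in short steps, Python scripts to look and compute and a tool call to move; the robot and the scene stay as the last step left them, time stands still between calls to the robot, and variables do not carry over. Pictures are saved under pics/ and viewed, about 8 in all and at most 12, crops included, and the job is handed in when it is done.

Besides the shell and the picture viewer there is one more tool, called after "Request:" as name(argument=value, ...) on one line, values as JSON. servo_tool: Moves the arm, as the interface text tells. Its arguments: {"type":"object","properties":{"rows":{"type":"array","items":{"type":"object","properties":{"fingers":{"type":"number"},"tx":{"type":"number"},"ty":{"type":"number"},"tz":{"type":"number"},"roll":{"type":"number"}}}},"force":{"type":"number"}},"required":["rows"]}

```bash
mkdir -p pics; cat > h.py <<'E'
import numpy as np,cv2
from plant import sensors,read_camera,robot
def snap(n,f):
    r=read_camera(n); cv2.imwrite('pics/'+f+'.png',r['image'][:,:,::-1]); np.savez('pics/'+f+'.npz',**r); return r
def ray(r,u,v,z):
    K=r['camera_matrix'];T=r['camera_from_world'];R=T[:3,:3];c=-R.T@T[:3,3]
    d=R.T@np.linalg.solve(K,[u,v,1.]); return c+d*(z-c[2])/d[2]
def proj(r,p):
    T=r['camera_from_world'];q=r['camera_matrix']@(T[:3,:3]@np.array(p)+T[:3,3]);return q[:2]/q[2]
E
python3 - <<'E'
from h import *
for n in('top','scene'):
    r=snap(n,n+'0');T=r['camera_from_world'];print(n,-T[:3,:3].T@T[:3,3],r['camera_matrix'].round(0).tolist(),T[:3,:3].round(2).tolist())
print(sensors.observe())
E
```

```text
top [0.33386406 0.10244508 1.22676573] [[390.0, 0.0, 322.0], [0.0, 390.0, 204.0], [0.0, 0.0, 1.0]] [[-0.02, -1.0, -0.01], [-0.99, 0.02, -0.17], [0.17, 0.01, -0.99]]
scene [1.18454704 0.08787353 1.10471081] [[499.0, 0.0, 318.0], [0.0, 499.0, 197.0], [0.0, 0.0, 1.0]] [[0.03, 1.0, 0.0], [0.83, -0.02, -0.56], [-0.56, 0.02, -0.83]]
{'clock': 0.1, 'q': array([ 1.58460744e+00,  3.85495333e-01,  6.77809341e-03, -3.93528735e-04,
       -1.19395993e+00, -2.58597499e-01]), 'qvel': array([-0.00173003, -0.00164002,  0.00335933,  0.00080227, -0.001681  ,
        0.00161848]), 'joint_efforts': array([-4.25921089e-04, -3.93318343e+01,  1.88929492e+01,  4.19788286e+00,
       -2.58589200e-03,  4.12649072e-06]), 'position': array([0.1513415 , 0.60590921, 0.24133373]), 'tcp_rot': array([ 9.56546065e-04,  9.92509980e-01, -1.22159822e-01, -5.35021902e-05]), 'force': array([0.01401568, 0.45474682, 0.16527175]), 'moment': array([ 0.0247238 , -0.03606865,  0.03292944]), 'gripper_width': 0.08545017969395195}
```

View pics/top0.png

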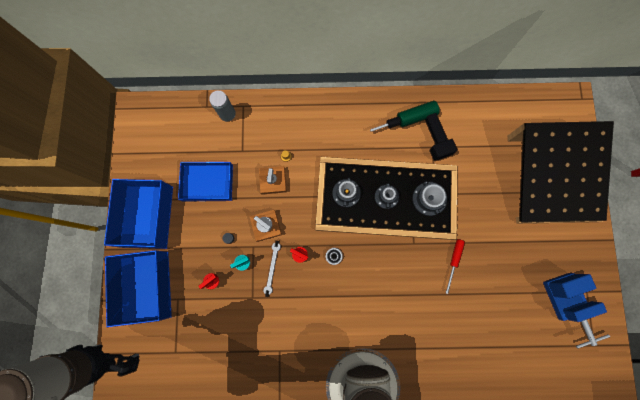

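View pics/scene0.png

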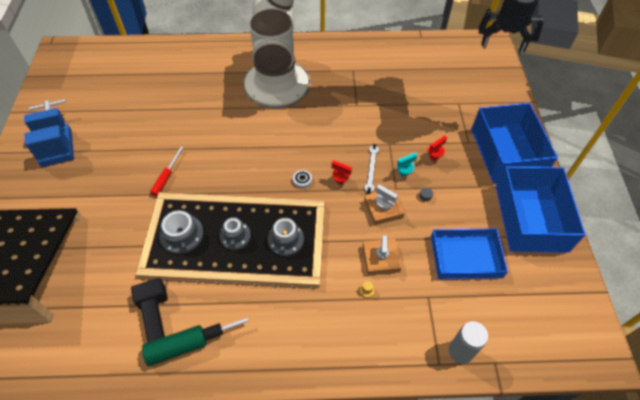

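Candidates: steel plugs in blocks at top (271,178) and (264,224), while the red and turquoise ones at (300,254), (242,262) and (210,281) are excluded. The cups are at top (346,191), (388,196) and (432,198). One close crop should settle which plug and which cup.

```bash
python3 - <<'E'
from h import *
t=cv2.imread('pics/top0.png');s=cv2.imread('pics/scene0.png')
c=lambda im,x,y,w,h,W,H:cv2.resize(im[y:y+h,x:x+w],(W,H),interpolation=cv2.INTER_CUBIC)
a=c(t,240,155,60,90,400,600);b=c(s,355,175,60,45,400,300);d=c(t,320,165,60,45,400,300)
cv2.imwrite('pics/c1.png',np.hstack([a,np.vstack([c(s,350,180,68,102,400,600)])]))
cv2.imwrite('pics/c2.png',np.vstack([c(t,316,155,144,54,800,300),c(s,150,200,160,60,800,300)]))
E
```

```text
(no output)
```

View pics/c1.png

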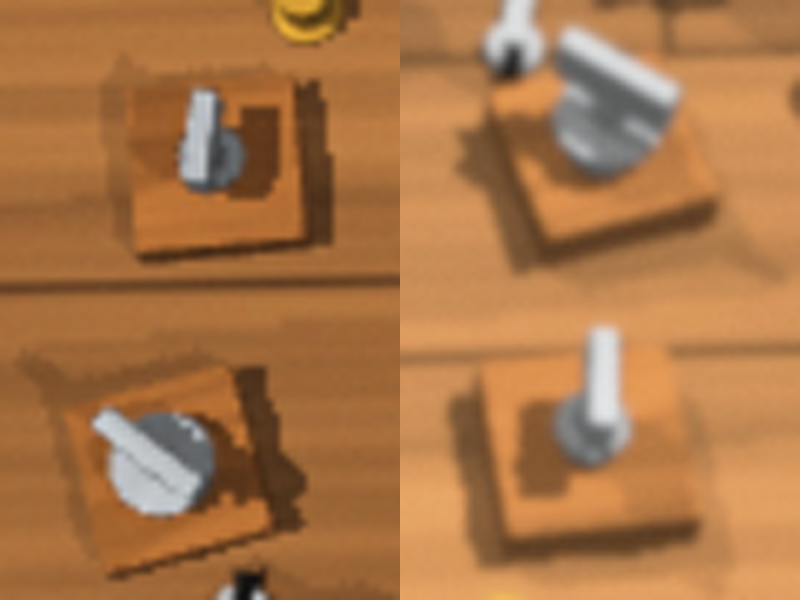

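View pics/c2.png

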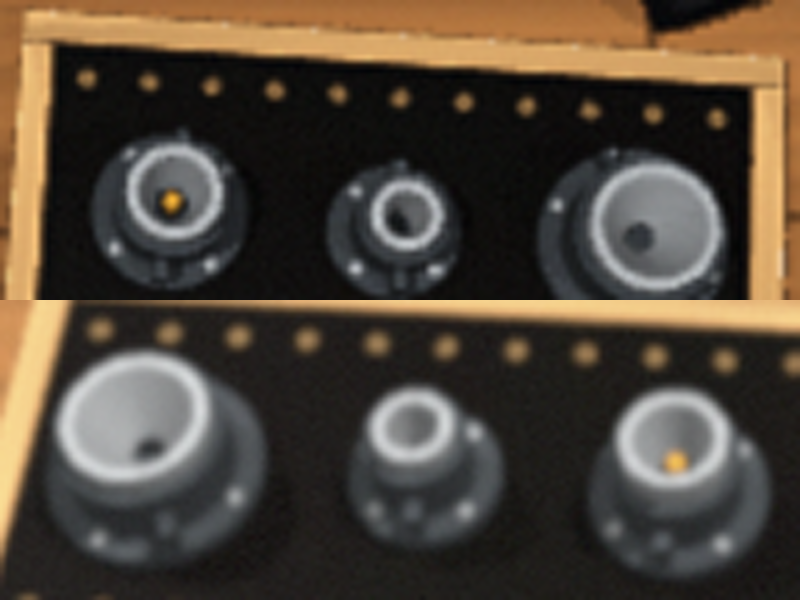

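```bash
python3 - <<'E'
from h import *
L=lambda n:dict(np.load(f'pics/{n}.npz'))
t,s=L('top0'),L('scene0')
def tri(a,b):
    A=[]
    P=[]
    for r,u in((t,a),(s,b)):
        p0=ray(r,*u,0);p1=ray(r,*u,.2);d=(p1-p0)/np.linalg.norm(p1-p0);M=np.eye(3)-np.outer(d,d);A.append(M);P.append(M@p0)
    return np.linalg.solve(sum(A),sum(P))
print('plug top',ray(t,262.2,223.2,.086),ray(s,387.2,191.1,.086),tri((262.2,223.2),(387.2,191.1)))
print('bar ends',ray(t,255,217.3,.086),ray(t,269.2,228.5,.086),ray(s,378.1,186,.086),ray(s,396.3,196.2,.086))
print('rim',tri((347.5,189.6),(284.6,227.6)))
for z in(.067,.076,.085):print(z,ray(t,347.5,189.6,z),ray(s,284.6,227.6,z))
print('lugs',ray(t,348.9,179.3,.034),ray(t,344.8,203.2,.034))
# holes rows on the board, scene/top hues for direction
print('board row',ray(t,316+87/5.556,155+78/5.556,.02),ray(t,316+717/5.556,155+118/5.556,.02))
E
```

```text
plug top [0.47908974 0.28617765 0.086     ] [0.48476613 0.2862678  0.086     ] [0.47998737 0.2874629  0.07902655]
bar ends [0.49707482 0.30764795 0.086     ] [0.46298895 0.2654246  0.086     ] [0.46863745 0.26518383 0.086     ] [0.50067556 0.30706516 0.086     ]
rim [0.57715742 0.03142594 0.07703909]
0.067 [0.57928262 0.03057907 0.067     ] [0.57123404 0.0311014  0.067     ]
0.076 [0.57737812 0.03113676 0.076     ] [0.57655327 0.03159378 0.076     ]
0.085 [0.57547363 0.03169446 0.085     ] [0.58187249 0.03208616 0.085     ]
lugs [0.61919319 0.02317254 0.034     ] [0.54329977 0.03818127 0.034     ]
board row [0.65726432 0.07621436 0.02      ] [ 0.62629165 -0.28279226  0.02      ]
```

Big plug: block at top (264,224), scene (385,197). It has the wide collar and long bar. The cup is top (346,191), medium mouth with the brass pin. Estimates are plug ≈(0.482,0.286) with bar at about 51°, and cup ≈(0.577,0.031) with rim z≈0.077. Moving above the plug.

Request:
servo_tool(rows=[{"fingers": 1,"tx": 33,"ty": -32,"tz": 0,"roll": 0.113},{"fingers": 1,"tx": 33,"ty": -32,"tz": 0,"roll": 0.113},{"fingers": 1,"tx": 33,"ty": -32,"tz": 0,"roll": 0.113},{"fingers": 1,"tx": 33,"ty": -32,"tz": 0,"roll": 0.113},{"fingers": 1,"tx": 33,"ty": -32,"tz": 0,"roll": 0.113},{"fingers": 1,"tx": 33,"ty": -32,"tz": 0,"roll": 0.113},{"fingers": 1,"tx": 33,"ty": -32,"tz": 0,"roll": 0.113},{"fingers": 1,"tx": 33,"ty": -32,"tz": 0,"roll": 0.113},{"fingers": 1,"tx": 33,"ty": -32,"tz": -20,"roll": 0.113},{"fingers": 1,"tx": 33,"ty": -32,"tz": -20,"roll": 0.113},{"fingers": 1,"tx": 0,"ty": 0,"tz": 0,"roll": 0},{"fingers": 1,"tx": 0,"ty": 0,"tz": 0,"roll": 0}])

```text
clock: 1.6
position: [0.4815, 0.2864, 0.2022]
tcp_rot: [0.0, 0.904, 0.428, -0.0]
force: [-0.5, 0.4, -0.1]
gripper_width: 0.0853
```

```bash
cat >> h.py <<'E'
from scipy.spatial.transform import Rotation as Ro
def wsnap(f):
    o=sensors.observe(); r=read_camera('wrist'); cv2.imwrite('pics/'+f+'.png',r['image'][:,:,::-1])
    w,x,y,z=o['tcp_rot'];T=np.eye(4);T[:3,:3]=Ro.from_quat([x,y,z,w]).as_matrix();T[:3,3]=o['position']
    np.savez('pics/'+f+'.npz',T=T@r['mount'],**r); return o,r
def wray(f,u,v,z):
    d=np.load(f'pics/{f}.npz');K=d['camera_matrix'];T=d['T']
    a=np.array([(u-K[0,2]),(v-K[1,2])]);rr=np.hypot(*a);th=rr/K[0,0]
    q=T[:3,:3]@np.array([*(a/max(rr,1e-9)*np.sin(th)),np.cos(th)]);c=T[:3,3];return c+q*(z-c[2])/q[2]
E
python3 - <<'E'
from h import *
o,r=wsnap('w0');print(o['position'],o['tcp_rot'],o['q'],o['force'],r['mount'].round(3).tolist(),r['camera_matrix'].tolist())
E
```

```text
[0.48146546 0.28636457 0.20223036] [ 4.50466597e-05  9.03834372e-01  4.27882479e-01 -9.75844081e-05] [ 8.25853468e-01  3.07856752e-01 -2.13314586e-01  1.20817265e-05
 -1.04983969e+00  1.62923416e+00] [-0.45475882  0.40617188 -0.05891704] [[0.0, -0.952, -0.307, 0.08], [1.0, 0.001, -0.001, 0.0], [0.001, -0.307, 0.952, -0.132], [0.0, 0.0, 0.0, 1.0]] [[309.70691628693146, 0.0, 315.715255422965], [0.0, 309.70691628693146, 200.42287003818845], [0.0, 0.0, 1.0]]
```

View pics/w0.png

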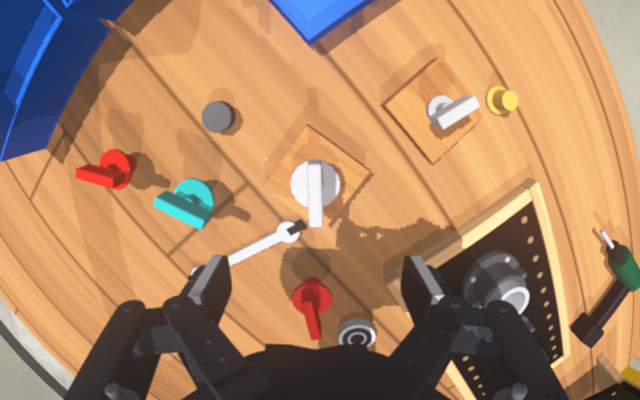

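The wrist view shows the big plug at (316,188) with its bar from (315,160) to (316,227), nearly vertical in the image. The cup is at (500,285). Measuring.

```bash
python3 - <<'E'
from h import *
im=cv2.imread('pics/w0.png')
g=im[150:235,285:350].astype(int)
for z in(.086,):
  for p in((315,161),(315.5,196),(316,227),(308,195),(323,195)):print(p,wray('w0',*p,z))
print('collar c z46',wray('w0',315,186,.046))
for y in range(156,234,6):print(y,im[y,300:334:2].mean(1).astype(int))
E
```

```text
(315, 161) [0.50236535 0.31275874 0.086     ]
(315.5, 196) [0.4837822  0.28944207 0.086     ]
(316, 227) [0.46626073 0.26737935 0.086     ]
(308, 195) [0.47947293 0.29410387 0.086     ]
(323, 195) [0.48920385 0.28613854 0.086     ]
collar c z46 [0.48195475 0.28810291 0.046     ]
156 [152 152 156 160 161 160 160 161 161 162 164 166 165 163 162 161 158]
162 [161 166 201 231 169 147 146 145 144 141 128 161 153 149 158 161 161]
168 [248 248 248 236 240 247 247 247 247 245 214 162 172 172 171 171 158]
174 [247 247 247 238 240 246 247 247 247 246 218 144 166 174 173 173 173]
180 [244 245 245 240 237 246 247 248 247 246 222 151 169 169 169 169 169]
186 [247 247 247 240 232 246 247 248 247 246 225 161 167 175 174 173 173]
192 [250 250 250 248 230 246 247 248 248 247 229 176 177 177 178 177 176]
198 [249 249 249 248 229 246 247 248 248 246 233 179 175 175 175 174 174]
204 [194 235 248 249 233 246 247 248 248 247 237 184 177 170 150 123 118]
210 [187 187 185 184 210 246 248 249 248 247 241 179 122 117 117 119 118]
216 [160 173 183 186 209 244 248 248 248 247 244 190 175 153 125 126 125]
222 [ 72  72 111 153 180 239 248 248 248 247 245 192 181 185 178 135 115]
228 [ 75  73  78 108 152 159 166 175 175 177 179 180 183 182 180 173 174]
```

```bash
python3 - <<'E'
from h import *
im=cv2.imread('pics/w0.png').mean(2)
L=[]
for y in range(168,224,2):
    xs=np.arange(305,326);row=im[y,305:326];g=np.abs(np.diff(row))
    # right edge: half-level; left edge: groove minimum near 308
    rt=[x for x in range(314,326) if im[y,x]>212 and im[y,x+1]<=212][0]; rt+= (im[y,rt]-212)/(im[y,rt]-im[y,rt+1])
    lf=305+row[:6].argmin(); L.append((wray('w0',lf+.5,y,.086)+wray('w0',rt,y,.086))/2)
L=np.array(L);d=np.polyfit(L[:,0],L[:,1],1);print('bar angle',np.degrees(np.arctan(d[0])))
a,b=wray('w0',314.5,163,.086),wray('w0',315.5,226.8,.086);print(a,b,np.linalg.norm(a-b),(a+b)/2,L.mean(0))
E
```

```text
bar angle 50.42918567319774
[0.50099595 0.31173161 0.086     ] [0.46604409 0.2678005  0.086     ] 0.056138883988184396 [0.48352002 0.28976606 0.086     ] [0.48324237 0.29072679 0.086     ]
```

Request:
servo_tool(rows=[{"fingers": 1,"tx": 2,"ty": 3.4,"tz": -20,"roll": 0},{"fingers": 1,"tz": -30},{"fingers": 1,"tz": -30},{"fingers": 1,"tz": -30},{"fingers": 1,"tz": -24},{"fingers": 1}], force=40)

```text
$.rows[1]: bad value
```

Request:
servo_tool(rows=[{"fingers": 0},{"fingers": 0},{"fingers": 0},{"fingers": 0},{"fingers": 0},{"fingers": 0},{"fingers": 0},{"fingers": 0}], force=70)

```text
$.rows[0]: bad value
```

Request:
servo_tool(rows=[{"fingers": 1,"tx": 2,"ty": 3.4,"tz": -20,"roll": 0},{"fingers": 1,"tx": 0,"ty": 0,"tz": -30,"roll": 0},{"fingers": 1,"tx": 0,"ty": 0,"tz": -30,"roll": 0},{"fingers": 1,"tx": 0,"ty": 0,"tz": -30,"roll": 0},{"fingers": 1,"tx": 0,"ty": 0,"tz": -25,"roll": 0},{"fingers": 1,"tx": 0,"ty": 0,"tz": 0,"roll": 0},{"fingers": 1,"tx": 0,"ty": 0,"tz": 0,"roll": 0}], force=70)

```text
clock: 2.52
position: [0.4838, 0.2911, 0.0687]
tcp_rot: [-0.0, 0.903, 0.429, 0.001]
force: [0.5, 0.3, -0.4]
gripper_width: 0.0858
```

Request:
servo_tool(rows=[{"fingers": 0,"tx": 0,"ty": 0,"tz": -2,"roll": 0},{"fingers": 0,"tx": 0,"ty": 0,"tz": 0,"roll": 0},{"fingers": 0,"tx": 0,"ty": 0,"tz": 0,"roll": 0},{"fingers": 0,"tx": 0,"ty": 0,"tz": 0,"roll": 0},{"fingers": 0,"tx": 0,"ty": 0,"tz": 0,"roll": 0},{"fingers": 0,"tx": 0,"ty": 0,"tz": 0,"roll": 0},{"fingers": 0,"tx": 0,"ty": 0,"tz": 0,"roll": 0},{"fingers": 0,"tx": 0,"ty": 0,"tz": 0,"roll": 0}], force=80)

```text
clock: 3.52
position: [0.4837, 0.2899, 0.0659]
tcp_rot: [-0.0, 0.904, 0.428, 0.0]
force: [-1.0, -0.1, 5.1]
gripper_width: 0.0114
```

Request:
servo_tool(rows=[{"fingers": 0,"tx": 0,"ty": 0,"tz": 8,"roll": 0},{"fingers": 0,"tx": 0,"ty": 0,"tz": 20,"roll": 0},{"fingers": 0,"tx": 0,"ty": 0,"tz": 30,"roll": 0},{"fingers": 0,"tx": 0,"ty": 0,"tz": 40,"roll": 0},{"fingers": 0,"tx": 0,"ty": 0,"tz": 36,"roll": 0}])

```text
clock: 4.15
position: [0.4825, 0.2891, 0.1991]
tcp_rot: [0.0, 0.904, 0.428, -0.001]
force: [0.8, -0.1, -5.2]
gripper_width: 0.0111
```

Request:
servo_tool(rows=[{"fingers": 0,"tx": 1,"ty": -24,"tz": 0,"roll": -0.1},{"fingers": 0,"tx": 1,"ty": -24,"tz": 0,"roll": -0.1},{"fingers": 0,"tx": 1,"ty": -25,"tz": 0,"roll": -0.1},{"fingers": 0,"tx": 1,"ty": -25,"tz": 0,"roll": -0.1},{"fingers": 0,"tx": 1,"ty": -25,"tz": 0,"roll": -0.1},{"fingers": 0,"tx": 1,"ty": -25,"tz": 0,"roll": -0.1},{"fingers": 0,"tx": 1,"ty": -25,"tz": 0,"roll": -0.1},{"fingers": 0,"tx": 2,"ty": -25,"tz": 0,"roll": -0.1},{"fingers": 0,"tx": 2,"ty": -25,"tz": 0,"roll": -0.1},{"fingers": 0,"tx": 2,"ty": -25,"tz": 0,"roll": -0.1},{"fingers": 0,"tx": 0,"ty": 0,"tz": 0,"roll": 0},{"fingers": 0,"tx": 0,"ty": 0,"tz": 0,"roll": 0}])

```text
clock: 5.65
position: [0.4959, 0.0418, 0.1986]
tcp_rot: [0.0, 0.998, -0.057, -0.001]
force: [0.4, -0.4, -5.2]
gripper_width: 0.0111
```

```bash
python3 - <<'E'
from h import *
o,r=wsnap('w1');print(o['position'],o['tcp_rot'],o['q'],o['force'],o['gripper_width'])
im=cv2.imread('pics/w1.png');cv2.imwrite('pics/w1b.png',cv2.resize(im[0:400,120:520],(800,800))[:600])
E
```

```text
[0.4958557 0.0417979 0.1985553] [ 5.69258245e-05  9.98357764e-01 -5.72809596e-02 -8.13950026e-04] [ 4.10635566e-01  2.08435300e-01 -3.62411213e-01 -7.51151170e-04
 -1.00145419e+00  1.04594147e+00] [ 0.44215556 -0.41933534 -5.16214007] 0.011099592151722874
```

View pics/w1b.png

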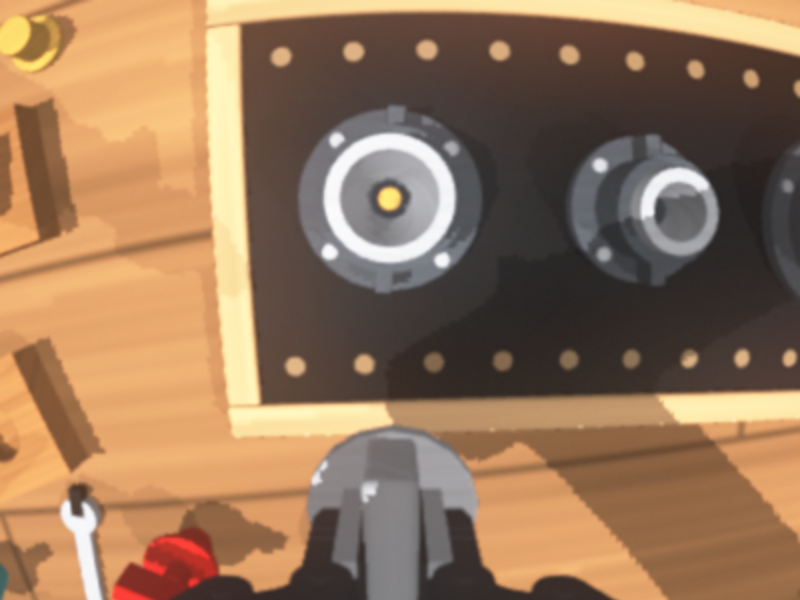

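Wrist view: the cup's rim centre is at crop (390,197), pin at (390,199) and lugs at (397,114) and (384,282). The plug is upright in the jaws.

```bash
python3 - <<'E'
from h import *
im=cv2.imread('pics/w1.png');g=im.mean(2)
m=np.zeros_like(g,np.uint8);m[55:145,265:365]=(g[55:145,265:365]>215)
n,l,st,c=cv2.connectedComponentsWithStats(m)
k=1+st[1:,4].argmax();ring=(l==k).astype(np.uint8)
cs,_=cv2.findContours(ring,cv2.RETR_CCOMP,cv2.CHAIN_APPROX_NONE)
cs=sorted(cs,key=len)[-2:]
for q in cs:
  (x,y),ax,_=cv2.fitEllipse(q);print('ell',x,y,ax)
  for z in(.067,.072,.077,.082,.085):
    P=np.array([wray('w1',*p[0],z)[:2] for p in q]);ce=np.linalg.lstsq(np.c_[2*P,np.ones(len(P))],(P**2).sum(1),rcond=None)[0];print(z,ce[:2],'D',2*np.sqrt(ce[2]+ce[0]**2+ce[1]**2))
f=lambda x,y,z:wray('w1',120+x/2,y/2,z)
a,b=f(397,114,.034),f(384,282,.034);print('lugs',a,b,(a+b)/2,np.degrees(np.arctan((a-b)[1]/(a-b)[0])))
B=[f(*p,.032) for p in((336,140),(452,148),(330,252),(442,260))];print('bolts mean',np.mean(B,0),[np.degrees(np.arctan2(*(B[i]-B[j])[[1,0]])) for i,j in((0,2),(1,3),(0,1),(2,3))])
h1,h2=f(281,57,.02),f(635,62,.02);print('pin',f(390,199,.05))
h=[f(x,y,.02) for x,y in((281,57),(295,366))];print('holes col ang',np.degrees(np.arctan2(*(h[0]-h[1])[[1,0]])))
h=[f(x,y,.02) for x,y in((281,57),(635,62))];print('hole row ang+90',90+np.degrees(np.arctan2(*(h[1]-h[0])[[1,0]])))
E
```

```text
ell 314.24609375 98.61529541015625 (50.35855484008789, 50.90734100341797)
0.067 [0.57923781 0.03463474] D 0.042800050020565555
0.072 [0.57916591 0.03461618] D 0.04198826719790899
0.077 [0.57909401 0.03459762] D 0.041176484375222866
0.082 [0.57902211 0.03457907] D 0.04036470155257237
0.085 [0.57897897 0.03456794] D 0.03987763185897829
ell 314.2511291503906 98.55175018310547 (63.14305114746094, 64.13216400146484)
0.067 [0.57930645 0.03462728] D 0.053865980445774904
0.072 [0.57923325 0.03460886] D 0.052844311601192
0.077 [0.57916004 0.03459045] D 0.051822642756635104
0.082 [0.57908684 0.03457203] D 0.050800973912052586
0.085 [0.57904292 0.03456098] D 0.05018797260530417
lugs [0.61914959 0.02620159 0.034     ] [0.5394234  0.04157537 0.034     ] [0.5792865  0.03388848 0.034     ] -10.91450741843425
bolts mean [0.57859997 0.03417486 0.032     ] [np.float64(-10.095947318811515), np.float64(-11.073595366977143), np.float64(79.42126836747455), np.float64(79.2281341853799)]
pin [0.57858237 0.03411581 0.05      ]
holes col ang -5.0209455999586305
hole row ang+90 -5.052430568255062
```

Request:
servo_tool(rows=[{"fingers": 0,"tx": 20,"ty": -2,"tz": 0,"roll": -0.036},{"fingers": 0,"tx": 30,"ty": -2,"tz": 0,"roll": -0.036},{"fingers": 0,"tx": 33,"ty": -3,"tz": 0,"roll": 0},{"fingers": 0,"tx": 0,"ty": 0,"tz": -20,"roll": 0},{"fingers": 0,"tx": 0,"ty": 0,"tz": -25,"roll": 0},{"fingers": 0,"tx": 0,"ty": 0,"tz": -20,"roll": 0},{"fingers": 0,"tx": 0,"ty": 0,"tz": -5,"roll": 0},{"fingers": 0,"tx": 0,"ty": 0,"tz": 0,"roll": 0},{"fingers": 0,"tx": 0,"ty": 0,"tz": 0,"roll": 0}])

```text
clock: 6.82
position: [0.5802, 0.0352, 0.1304]
tcp_rot: [-0.0, 0.996, -0.093, 0.001]
force: [-0.5, 0.3, -5.2]
gripper_width: 0.0115
```

Request:
servo_tool(rows=[{"fingers": 0,"tx": -0.5,"ty": -0.5,"tz": -4,"roll": 0},{"fingers": 0,"tx": 0,"ty": 0,"tz": 0,"roll": 0}])

```text
clock: 7.08
position: [0.5787, 0.0342, 0.1253]
tcp_rot: [-0.0, 0.996, -0.093, -0.0]
force: [-0.1, 0.5, -5.8]
gripper_width: 0.0111
```

Request:
servo_tool(rows=[{"fingers": 0,"tx": 0,"ty": 0,"tz": -3,"roll": 0},{"fingers": 0,"tx": 0,"ty": 0,"tz": 0,"roll": 0}])

```text
clock: 7.32
position: [0.5787, 0.0342, 0.122]
tcp_rot: [0.0, 0.996, -0.093, -0.0]
force: [-0.3, -0.3, -5.0]
gripper_width: 0.0114
```

Request:
servo_tool(rows=[{"fingers": 0,"tx": 0,"ty": 0,"tz": -2,"roll": 0},{"fingers": 0,"tx": 0,"ty": 0,"tz": 0,"roll": 0}])

```text
clock: 7.58
position: [0.5788, 0.0342, 0.1201]
tcp_rot: [0.0, 0.996, -0.093, -0.0]
force: [0.4, 0.3, -5.4]
gripper_width: 0.0108
```

Request:
servo_tool(rows=[{"fingers": 0,"tx": 0,"ty": 0,"tz": -2,"roll": 0},{"fingers": 0,"tx": 0,"ty": 0,"tz": 0,"roll": 0}])

```text
clock: 7.82
position: [0.5788, 0.0342, 0.1181]
tcp_rot: [0.0, 0.996, -0.093, -0.0]
force: [-0.1, 0.6, -5.6]
gripper_width: 0.0112
```

Request:
servo_tool(rows=[{"fingers": 0,"tx": 0,"ty": 0,"tz": -1.5,"roll": 0},{"fingers": 0,"tx": 0,"ty": 0,"tz": 0,"roll": 0}])

```text
clock: 8.07
position: [0.5788, 0.0342, 0.1166]
tcp_rot: [0.0, 0.996, -0.093, -0.0]
force: [-0.0, -0.4, -5.4]
gripper_width: 0.0109
```

Request:
servo_tool(rows=[{"fingers": 0,"tx": 0,"ty": 0,"tz": -1,"roll": 0},{"fingers": 0,"tx": 0,"ty": 0,"tz": 0,"roll": 0}])

```text
clock: 8.32
position: [0.579, 0.0343, 0.1158]
tcp_rot: [-0.0, 0.996, -0.093, 0.0]
force: [-0.1, -0.2, -4.4]
gripper_width: 0.0108
```

Request:
servo_tool(rows=[{"fingers": 0,"tx": 0,"ty": 0,"tz": -0.7,"roll": 0},{"fingers": 0,"tx": 0,"ty": 0,"tz": 0,"roll": 0}])

```text
clock: 8.57
position: [0.5792, 0.0342, 0.1158]
tcp_rot: [-0.0, 0.996, -0.093, 0.0]
force: [-1.2, -0.1, -0.8]
gripper_width: 0.0109
```

Request:
servo_tool(rows=[{"fingers": 0,"tx": 0,"ty": 0,"tz": -0.7,"roll": 0},{"fingers": 0,"tx": 0,"ty": 0,"tz": 0,"roll": 0}])

```text
clock: 8.82
position: [0.5793, 0.0342, 0.1152]
tcp_rot: [-0.0, 0.996, -0.093, 0.001]
force: [-2.2, -0.3, 2.8]
gripper_width: 0.0112
```

Request:
servo_tool(rows=[{"fingers": 0,"tx": 0,"ty": 0,"tz": -0.7,"roll": 0},{"fingers": 0,"tx": 0,"ty": 0,"tz": 0,"roll": 0}])

```text
clock: 9.07
position: [0.5796, 0.0342, 0.1142]
tcp_rot: [-0.0, 0.996, -0.093, 0.001]
force: [-0.2, -1.9, 3.5]
gripper_width: 0.0115
```

Request:
servo_tool(rows=[{"fingers": 0,"tx": 0,"ty": 0,"tz": -0.7,"roll": 0},{"fingers": 0,"tx": 0,"ty": 0,"tz": 0,"roll": 0}])

```text
clock: 9.32
position: [0.5797, 0.034, 0.1135]
tcp_rot: [0.0, 0.996, -0.093, 0.001]
force: [0.6, -3.0, 4.5]
gripper_width: 0.0112
```

Request:
servo_tool(rows=[{"fingers": 0,"tx": 0,"ty": 0,"tz": -0.7,"roll": 0},{"fingers": 0,"tx": 0,"ty": 0,"tz": 0,"roll": 0}])

```text
clock: 9.57
position: [0.5798, 0.0339, 0.1128]
tcp_rot: [0.0, 0.996, -0.093, 0.001]
force: [1.7, -3.3, 4.7]
gripper_width: 0.011
```

Request:
servo_tool(rows=[{"fingers": 0,"tx": 0,"ty": 0,"tz": -0.7,"roll": 0},{"fingers": 0,"tx": 0,"ty": 0,"tz": 0,"roll": 0}])

```text
clock: 9.82
position: [0.5799, 0.0338, 0.1122]
tcp_rot: [0.0, 0.996, -0.093, 0.001]
force: [1.8, -4.8, 5.9]
gripper_width: 0.011
```

Side force is growing to (+1.8,−4.8), so I'm yielding along it.

Request:
servo_tool(rows=[{"fingers": 0,"tx": 0.3,"ty": -0.8,"tz": 0,"roll": 0},{"fingers": 0,"tx": 0,"ty": 0,"tz": 0,"roll": 0}])

```text
clock: 10.07
position: [0.5799, 0.0336, 0.1119]
tcp_rot: [-0.0, 0.996, -0.093, 0.001]
force: [2.3, -3.2, 4.4]
gripper_width: 0.0111
```

Request:
servo_tool(rows=[{"fingers": 0,"tx": 0,"ty": -0.5,"tz": 0,"roll": 0},{"fingers": 0,"tx": 0,"ty": 0,"tz": 0,"roll": 0}])

```text
clock: 10.32
position: [0.5798, 0.0334, 0.1117]
tcp_rot: [-0.0, 0.996, -0.093, 0.001]
force: [3.2, 0.4, 3.8]
gripper_width: 0.0111
```

Request:
servo_tool(rows=[{"fingers": 0,"tx": 0.6,"ty": 0,"tz": 0,"roll": 0},{"fingers": 0,"tx": 0,"ty": 0,"tz": -0.4,"roll": 0},{"fingers": 0,"tx": 0,"ty": 0,"tz": 0,"roll": 0}])

```text
clock: 10.7
position: [0.58, 0.0332, 0.1112]
tcp_rot: [-0.0, 0.996, -0.093, 0.0]
force: [2.6, 0.5, 3.3]
gripper_width: 0.0112
```

Request:
servo_tool(rows=[{"fingers": 0,"tx": 0,"ty": 0,"tz": -0.6,"roll": 0},{"fingers": 0,"tx": 0,"ty": 0,"tz": 0,"roll": 0}])

```text
clock: 10.95
position: [0.5801, 0.033, 0.1107]
tcp_rot: [-0.0, 0.996, -0.093, 0.0]
force: [2.0, 0.6, 3.8]
gripper_width: 0.0112
```

Request:
servo_tool(rows=[{"fingers": 0,"tx": 0.3,"ty": 0,"tz": -0.6,"roll": 0},{"fingers": 0,"tx": 0,"ty": 0,"tz": 0,"roll": 0}])

```text
clock: 11.2
position: [0.5803, 0.033, 0.1104]
tcp_rot: [-0.0, 0.996, -0.093, 0.0]
force: [0.6, 0.3, 5.8]
gripper_width: 0.0114
```

Request:
servo_tool(rows=[{"fingers": 0,"tx": 0.3,"ty": 0,"tz": -0.5,"roll": 0},{"fingers": 0,"tx": 0,"ty": 0,"tz": 0,"roll": 0}])

```text
clock: 11.45
position: [0.5803, 0.033, 0.1103]
tcp_rot: [0.0, 0.996, -0.093, -0.0]
force: [0.0, 0.0, 8.2]
gripper_width: 0.0113
```

Request:
servo_tool(rows=[{"fingers": 0,"tx": 0,"ty": 0,"tz": -0.5,"roll": 0},{"fingers": 0,"tx": 0,"ty": 0,"tz": 0,"roll": 0}])

```text
clock: 11.7
position: [0.5804, 0.033, 0.1103]
tcp_rot: [0.0, 0.996, -0.093, 0.0]
force: [-0.3, 0.2, 10.6]
gripper_width: 0.0112
```

The plug is stalled at z=0.1103 with side force about 0 and a sharp push rise: home. The pin travelled about 5.5 mm and the implied rim is about 0.081, consistent with the images. Easing to light pressure, then turning clockwise.

Request:
servo_tool(rows=[{"fingers": 0,"tx": 0,"ty": 0,"tz": 1.4,"roll": 0},{"fingers": 0,"tx": 0,"ty": 0,"tz": 0,"roll": 0}])

```text
clock: 11.95
position: [0.5803, 0.033, 0.1104]
tcp_rot: [-0.0, 0.996, -0.093, -0.0]
force: [0.9, 0.6, 4.3]
gripper_width: 0.0111
```

Request:
servo_tool(rows=[{"fingers": 0,"tx": 0,"ty": 0,"tz": 0,"roll": -0.073},{"fingers": 0,"tx": 0,"ty": 0,"tz": 0,"roll": -0.073},{"fingers": 0,"tx": 0,"ty": 0,"tz": 0,"roll": -0.073},{"fingers": 0,"tx": 0,"ty": 0,"tz": 0,"roll": 0}])

```text
clock: 12.45
position: [0.5802, 0.0327, 0.1104]
tcp_rot: [0.0, 0.98, -0.201, -0.0]
force: [1.7, -0.6, 4.6]
gripper_width: 0.0111
```

Request:
servo_tool(rows=[{"fingers": 0,"tx": 0.2,"ty": 0,"tz": 0,"roll": -0.073},{"fingers": 0,"tx": 0,"ty": 0,"tz": 0,"roll": -0.073},{"fingers": 0,"tx": 0,"ty": 0,"tz": 0,"roll": -0.073},{"fingers": 0,"tx": 0,"ty": 0,"tz": 0,"roll": 0},{"fingers": 0,"tx": 0,"ty": 0,"tz": 0,"roll": 0}])

```text
clock: 13.08
position: [0.58, 0.0323, 0.1104]
tcp_rot: [0.001, 0.952, -0.307, -0.001]
force: [-0.2, -1.8, 5.3]
gripper_width: 0.0111
```

```bash
python3 - <<'E'
from h import *
o=sensors.observe();print(o['moment'],o['q'],2*np.degrees(np.arctan2(o['tcp_rot'][2],o['tcp_rot'][1])))
E
```

```text
[-0.56140588 -0.20570577 -0.00927979] [ 3.34524892e-01  4.37587285e-01 -2.73469643e-01  4.93573599e-04
 -8.61796845e-01  6.12170889e-01] -35.73989294786271
```

Request:
servo_tool(rows=[{"fingers": 0,"tx": 0,"ty": -0.3,"tz": 0,"roll": 0.073},{"fingers": 0,"tx": 0,"ty": 0,"tz": 0,"roll": 0.073},{"fingers": 0,"tx": 0,"ty": 0,"tz": 0,"roll": 0.073},{"fingers": 0,"tx": 0,"ty": 0.1,"tz": 0,"roll": 0.073},{"fingers": 0,"tx": 0,"ty": 0.1,"tz": 0,"roll": 0.073},{"fingers": 0,"tx": 0,"ty": 0.1,"tz": 0,"roll": 0.073},{"fingers": 0,"tx": 0,"ty": 0,"tz": 0,"roll": 0}])

```text
clock: 13.95
position: [0.5803, 0.033, 0.1104]
tcp_rot: [0.0, 0.996, -0.092, -0.0]
force: [1.0, 0.7, 5.9]
gripper_width: 0.0115
```

Request:
servo_tool(rows=[{"fingers": 0,"tx": 0,"ty": 0.1,"tz": 0,"roll": 0.073},{"fingers": 0,"tx": 0,"ty": 0.1,"tz": 0,"roll": 0.073},{"fingers": 0,"tx": 0,"ty": 0.1,"tz": 0,"roll": 0.073},{"fingers": 0,"tx": 0,"ty": 0.1,"tz": 0,"roll": 0.073},{"fingers": 0,"tx": 0,"ty": 0.1,"tz": 0,"roll": 0.073},{"fingers": 0,"tx": 0,"ty": 0.1,"tz": 0,"roll": 0.073},{"fingers": 0,"tx": 0,"ty": 0,"tz": 0,"roll": 0}])

```text
clock: 14.82
position: [0.5803, 0.0339, 0.1104]
tcp_rot: [-0.0, 0.992, 0.126, -0.0]
force: [0.4, 1.1, 5.7]
gripper_width: 0.0116
```

Request:
servo_tool(rows=[{"fingers": 0,"tx": 0,"ty": -0.1,"tz": 0,"roll": -0.073},{"fingers": 0,"tx": 0,"ty": -0.1,"tz": 0,"roll": -0.073},{"fingers": 0,"tx": 0,"ty": -0.1,"tz": 0,"roll": -0.073},{"fingers": 0,"tx": 0,"ty": -0.1,"tz": 0,"roll": -0.073},{"fingers": 0,"tx": 0,"ty": -0.1,"tz": 0,"roll": -0.073},{"fingers": 0,"tx": 0,"ty": -0.1,"tz": 0,"roll": -0.073},{"fingers": 0,"tx": 0,"ty": 0,"tz": 0,"roll": 0}])

```text
clock: 15.7
position: [0.5803, 0.033, 0.1103]
tcp_rot: [0.0, 0.996, -0.093, -0.0]
force: [1.7, -0.2, 3.9]
gripper_width: 0.0111
```

Request:
servo_tool(rows=[{"fingers": 0,"tx": 0,"ty": 0,"tz": -0.6,"roll": 0},{"fingers": 0,"tx": 0,"ty": 0,"tz": 0,"roll": 0}])

```text
clock: 15.95
position: [0.5804, 0.033, 0.1103]
tcp_rot: [0.0, 0.996, -0.093, -0.0]
force: [-0.2, 0.5, 8.0]
gripper_width: 0.0112
```

```bash
python3 - <<'E'
from h import *
o=sensors.observe();print(o['position'],o['force'],o['moment'],2*np.degrees(np.arctan2(o['tcp_rot'][2],o['tcp_rot'][1])))
E
```

```text
[0.58037948 0.03299809 0.11033539] [-0.17702004  0.48100339  8.02256281] [ 0.10508414  0.04347367 -0.06299525] -10.621749945655784
```

Request:
servo_tool(rows=[{"fingers": 0,"tx": 0,"ty": 0,"tz": 1.5,"roll": 0},{"fingers": 0,"tx": 0,"ty": 0,"tz": 0.9,"roll": 0},{"fingers": 0,"tx": 0,"ty": 0,"tz": 0,"roll": 0}])

```text
clock: 16.32
position: [0.58, 0.033, 0.1109]
tcp_rot: [0.0, 0.996, -0.093, -0.001]
force: [3.8, 0.7, -3.9]
gripper_width: 0.0113
```

Request:
servo_tool(rows=[{"fingers": 0.1,"tx": 0,"ty": 0,"tz": 0,"roll": 0},{"fingers": 0.2,"tx": 0,"ty": 0,"tz": 0,"roll": 0},{"fingers": 0.3,"tx": 0,"ty": 0,"tz": 0,"roll": 0},{"fingers": 0.5,"tx": 0,"ty": 0,"tz": 0,"roll": 0},{"fingers": 0.5,"tx": 0,"ty": 0,"tz": 0,"roll": 0},{"fingers": 0.5,"tx": 0,"ty": 0,"tz": 0,"roll": 0}])

```text
clock: 17.08
position: [0.5806, 0.0329, 0.1123]
tcp_rot: [-0.0, 0.996, -0.093, -0.0]
force: [0.3, 0.6, 0.6]
gripper_width: 0.043
```

During easing z rose about 0.6 mm before release, so the plug may have lifted slightly. I'll regrip, press again and release with some push kept on.

Request:
servo_tool(rows=[{"fingers": 0.5,"tx": 0,"ty": 0,"tz": -1.5,"roll": 0},{"fingers": 0.2,"tx": 0,"ty": 0,"tz": 0,"roll": 0},{"fingers": 0,"tx": 0,"ty": 0,"tz": 0,"roll": 0},{"fingers": 0,"tx": 0,"ty": 0,"tz": 0,"roll": 0},{"fingers": 0,"tx": 0,"ty": 0,"tz": 0,"roll": 0},{"fingers": 0,"tx": 0,"ty": 0,"tz": 0,"roll": 0}], force=50)

```text
clock: 17.82
position: [0.5806, 0.0329, 0.1108]
tcp_rot: [0.0, 0.996, -0.093, 0.0]
force: [-0.1, -0.1, 1.0]
gripper_width: 0.0127
```

Request:
servo_tool(rows=[{"fingers": 0,"tx": 0,"ty": 0,"tz": -0.5,"roll": 0},{"fingers": 0,"tx": 0,"ty": 0,"tz": 0,"roll": 0}])

```text
clock: 18.08
position: [0.5807, 0.0329, 0.1108]
tcp_rot: [0.0, 0.996, -0.093, 0.0]
force: [-2.5, 0.4, 4.6]
gripper_width: 0.0127
```

Request:
servo_tool(rows=[{"fingers": 0,"tx": 0.4,"ty": 0,"tz": -0.7,"roll": 0},{"fingers": 0,"tx": 0,"ty": 0,"tz": 0,"roll": 0}])

```text
clock: 18.32
position: [0.5808, 0.0329, 0.1107]
tcp_rot: [0.0, 0.996, -0.093, -0.0]
force: [-3.9, 2.0, 8.9]
gripper_width: 0.0125
```

Rigid straight away, so it is home. Easing and releasing with a light push still on.

Request:
servo_tool(rows=[{"fingers": 0,"tx": -0.7,"ty": 0.2,"tz": 1.0,"roll": 0},{"fingers": 0,"tx": 0,"ty": 0,"tz": 0,"roll": 0}])

```text
clock: 18.58
position: [0.5806, 0.033, 0.1108]
tcp_rot: [0.0, 0.996, -0.093, 0.0]
force: [-0.7, -1.1, 4.1]
gripper_width: 0.0124
```

Request:
servo_tool(rows=[{"fingers": 0.1,"tx": 0,"ty": 0,"tz": 0,"roll": 0},{"fingers": 0.3,"tx": 0,"ty": 0,"tz": 0,"roll": 0},{"fingers": 0.5,"tx": 0,"ty": 0,"tz": 0,"roll": 0},{"fingers": 0.5,"tx": 0,"ty": 0,"tz": 0,"roll": 0},{"fingers": 0.5,"tx": 0,"ty": 0,"tz": 0,"roll": 0}])

```text
clock: 19.2
position: [0.5803, 0.0332, 0.1103]
tcp_rot: [0.0, 0.996, -0.093, -0.0]
force: [-0.0, 0.4, -0.0]
gripper_width: 0.0429
```

Request:
servo_tool(rows=[{"fingers": 0.5,"tx": 0,"ty": 0,"tz": 10,"roll": 0},{"fingers": 0.5,"tx": 0,"ty": 0,"tz": 25,"roll": 0},{"fingers": 0.5,"tx": 0,"ty": 0,"tz": 30,"roll": 0},{"fingers": 0.5,"tx": -25,"ty": 4,"tz": 25,"roll": 0},{"fingers": 0.5,"tx": -30,"ty": 5,"tz": 0,"roll": 0},{"fingers": 0.5,"tx": -25,"ty": 5,"tz": 0,"roll": 0},{"fingers": 0.5,"tx": 0,"ty": 0,"tz": 0,"roll": 0},{"fingers": 0.5,"tx": 0,"ty": 0,"tz": 0,"roll": 0}])

```text
clock: 20.2
position: [0.5012, 0.0473, 0.2013]
tcp_rot: [-0.0, 0.996, -0.093, 0.001]
force: [-0.1, 0.1, -0.0]
gripper_width: 0.0428
```

```bash
python3 - <<'E'
from h import *
o,r=wsnap('w2');print(o['position'],o['force']);t=snap('top','top1')
im=cv2.imread('pics/w2.png');cv2.imwrite('pics/w2b.png',np.hstack([cv2.resize(im[20:180,235:395],(480,480),interpolation=cv2.INTER_CUBIC),cv2.resize(cv2.imread('pics/top1.png')[130:310,190:310],(320,480))]))
E
```

```text
[0.50117731 0.04732249 0.20128298] [-0.05534624  0.06422259 -0.02088012]
```

View pics/w2b.png

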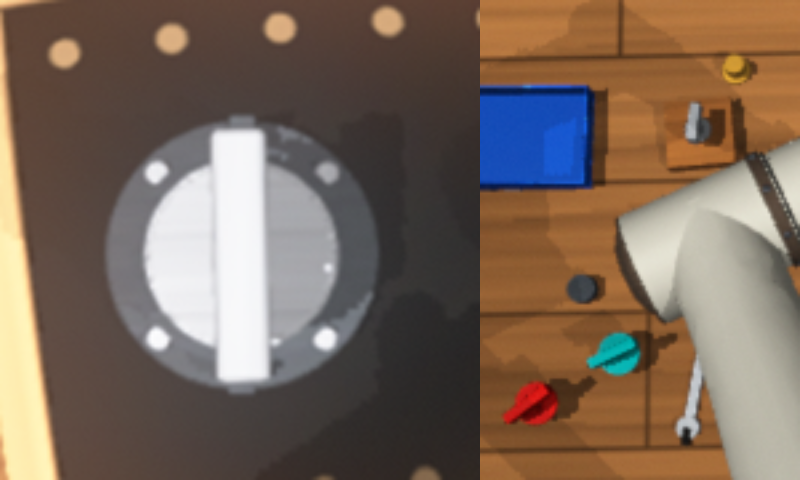

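The plug stands upright in the cup, with its bar from crop (238,130) to (244,380) and lugs at (242,120) and (242,390). I'll check the angle in world coordinates.

```bash
python3 - <<'E'
from h import *
im=cv2.imread('pics/w2.png').mean(2)
L=[]
for y in range(70,140,3):
    r=im[y,290:340];k=np.where(r>235)[0];L.append(wray('w2',290+k.mean(),y+.5,.1303))
L=np.array(L);print('bar ang',np.degrees(np.arctan(np.polyfit(L[:,0],L[:,1],1)[0])))
f=lambda x,y,z:wray('w2',235+x/3,20+y/3,z)
for A,B,z,n in(((238,130),(244.5,379),.1303,'bar'),((242,121),(242,387),.034,'lugs'),((157,172),(157,338),.032,'bolts'),((328,172),(326,338),.032,'bolts')):
  a,b=f(*A,z),f(*B,z);print(n,(a+b)/2,np.linalg.norm(a-b),np.degrees(np.arctan((a-b)[1]/(a-b)[0])))
a=[f(*p,.032) for p in((157,172),(328,172),(157,338),(326,338))]
print([np.degrees(np.arctan2(*(a[i]-a[j])[[1,0]]))-90 for i,j in((0,1),(2,3))])
E
```

```text
bar ang -10.604083051730834
bar [0.57893672 0.03413017 0.1303    ] 0.0548322009393761 -9.207786819444726
lugs [0.57879965 0.03415737 0.034     ] 0.0863657931770112 -10.674698386123119
bolts [0.5837932  0.06100744 0.032     ] 0.054183334081675825 -11.227303412581223
bolts [0.57367986 0.00734833 0.032     ] 0.0541779114172118 -10.805191740243545
[np.float64(-10.675141053944515), np.float64(-10.671956351323132)]
```

```bash
python3 -c "
from h import *
print(sensors.observe()['clock'],robot.sign_off())"
```

```text
the job is handed in; nothing more can be done
20.3 None
```

The bigger steel plug is standing in the 40 mm cup with the brass pin, and I handed the job in at 20.3 s. The turns came out at about 25° clockwise, then about 25° anticlockwise past the lugs, then back in line, all under light pressure.

**Seating:** the plug stopped moving at tool height 0.1103 m, the push rose sharply and the side force fell to about zero. The pin had gone down about 5.5 mm, within the expected 5 to 8 mm.

**Alignment:** in the last wrist picture the bar reads −9.2° or −10.6°, depending on how I measured it, against −10.7° for the lugs. The bar and cup centres agree within about 0.2 mm.

**Bystanders:** nothing I could see had shifted, but the arm hid part of the bench in my last top view. I did not compare every object.

Two things were not perfect:
- **Peak push:** it reached about 16 N counting the plug's weight (10.6 N on the sensor), slightly over the 15 N limit.
- **Lift on first release:** the tool rose about 0.6 mm as I eased off the first time, so the plug may have lifted slightly. I gripped it again and pressed. It was rigid straight away, and I released it with a light push still on.

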